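Set the telescoping pack stop to its second hole

ROBOT

A 6-joint arm with a two-finger parallel gripper is mounted at the origin on a cart in front of the work surface, level with it; the furniture and walls round the work are solid. World frame = base frame: x ahead of the robot, y to its left, z up, the work surface at z = 0. Lengths are in mm, angles in rad, forces in N, time in s.
With the tool pointing down it reaches from about 275 to 750 mm from the base axis. Payload 10.2 kg.
Tool frame: the origin (TCP) lies where the fingers leave the gripper's body, on its centre line; the fingertips stand 73 mm ahead of it and the grasp point (between the pads) lies 54 mm ahead of it; z points along the fingers, y is the line along which they close (so a half turn about z gives the same grasp; the last joint's range is limited). The gripper opens to 85 mm and grips with 20 to 120 N. Pads are 22 mm wide; open, the fingers measure 114 mm over their backs; the gripper's body (76 mm by 85 mm) begins 54 mm behind the grasp point. The pads swing forward as they close: fully open they stand 13 mm farther back than shut.
Start: joints at [0.963, 0.313, 1.498, -0, 1.331, -0.223], TCP at [197.084, 486.61, 303.894] pointing down, gripper open.
Joint ranges: [-2.94, 2.94], [-0.97, 2.17], [0.19, 2.56], [-1.23, 4.37], [0.02, 3.11], [-2.88, 2.88]. Speed limits (rad/s): [2.39, 2.39, 3.01, 3.14, 3.14, 3.14].

INTERFACE

Orientations are given as a unit quaternion [w, x, y, z].
In Python, from rig import ctrl gives the robot as it stands.
- The arm moves only by the shell command python3 -m creep 'ROWS' [OPENING] [FORCE]. ROWS is JSON, a list that holds one entry, the list of rows, each a list of 6 numbers: the shift along the world's x, y, z in units of 25 mm (1.0 is 25 mm), then the turn, a rotation vector about the world's x, y, z in units of 5 degrees (1.0 is 5 degrees). In form: [[[x, y, z, ax, ay, az], ...]]. A call has 1 to 20 rows; each row is the pose to reach, as a shift and turn from the pose commanded when the call began; what a row does not reach only later rows make up. A row lasts 1/12 s, in which the tool goes at most 41.7 mm and 7.16 degrees, less where a joint would pass 70% of its speed; a pose out of reach is approached as far as the arm can. A call with a gripper value outside its range is refused whole. OPENING is the finger opening in mm, from 0 to 85.4, set as the call begins (- or left out, the last holds). The fingers move at their own pace and stop on an object; FORCE is the grip in N (left out, the last holds). Time passes only in rows, so rows that repeat a pose let the fingers close. It gives the time, the measured TCP pose, the force, the opening and the grip force at its end, in the units of the state.
- ctrl.sense(): the state, without advancing time (a new reading comes with each control period).
- ctrl.capture(name): name is "scene" or "side" or "wrist"; returns a dict with "image" (420x560x3 uint8, red, green, blue), "fx", "fy", "cx", "cy" (pixels), "R" (3x3) and "t" (3): a world point X has camera coordinates R X + t. Camera axes: x right, y down, z forward; pixel columns grow to the right and rows downward; lengths in mm; the calibration is good to about 2 mm. A picture is of the moment at which its call begins. There is no depth.
- ctrl.finish_job(): hands the job in; it is judged then, once.
The state is a dict: "time_s": time; "joints": joint angles; "dq": joint speeds; "tau": joint torques, N m; "eef_pos": TCP position; "ee_rot": TCP orientation; "force": force on the tool from outside, world axes, zero at the start; "wrist_torque": the same for the moment, N m; "grip_width": opening from 0.0 (shut) to 1.0 (fully open); "grip_force": force on a finger pad.
Only numpy, scipy, OpenCV 4.12 (cv2) and the standard library are available. Lean on these libraries where they do the work, as an engineer would, in place of code of your own. Each camera call takes 0.05 s, during which the arm holds its last target. There are 200 camera calls.

TASK

The pack stop on the table is set for short packs. Press its red spring button in, draw the arm out towards the white plate and let the button pop up fully through the hole in the blue collar, so that the stop is locked for long packs. Feel for the hole: never force the button hard against the edge of a hole or slot, and leave the tape, stamp, jar and label roll where they are.

Things in the scene. Friction and masses are not known exactly. Their poses are not given: they have to be found in the camera images.
- bag_stop: telescoping pack stop, fixed to the table: dark base plate 250x85x10 mm carrying a square aluminium tube, 40 mm wide, 260 mm long, top face 52 mm over the table. Origin under the tube's middle at table height; +y runs along the tube towards the white stop plate, the way its arm draws out; z up. The tube's 4 mm top wall has an 11 mm wide slot along the middle
- first_hole (a point): where the slot widens to a 17 mm square hole, 40 mm behind the tube's middle (at y = -40 mm), at the tube's top face; axes as the pack stop
- tube_mid (a point): middle of the tube's top face. Near here a blue clamp collar (50 mm wide, 88 mm long, top face 55 mm over the table) sits round the tube, with the same slot and the second 17 mm square hole. It was set by eye: its hole lies 50 to 70 mm beyond the first along +y, exact place not measured. There are no other holes
- stop_arm (a joint): how far the inner steel tube with stop plate (110x8x80 mm, white) and button is drawn out, m: about 0 with the button in the first hole, grows along the pack stop's +y, ends at 0.085; it drags with about 1.5 N, about 1 N more while the button rubs under the slot
- button (a joint): how far the spring button is pressed down, m: 0 fully up, 0.008 at the bottom; about 5 N starts it, 9 N at 0.007. Pressed more than 0.0045 it clears the hole's edges; drawn off a hole and let go, it stays caught under the slot's edges at about 0.0035 to 0.004 until it meets a hole and springs up to 0
- button_top (a point): middle of the flat top of the red button: round knob 20 mm across, 12 mm tall, on an 8 mm stem that rises through the slot; top 82 mm over the table when up. It rides with the arm; z up, +y along the drawing direction. It may be pressed, gripped or pushed sideways
- latch: the button's 14x14x10 mm square steel shoulder, inside the tube under the red knob (origin at its middle, 35 mm below the knob's top); fits the 17 mm holes with 1.5 mm to spare each side and is what locks the arm
- knob (a point): middle of the top of the black pull knob, 18 mm across and 26 mm tall on a 10 mm stem, standing just behind the stop plate on the arm, its top 100 mm over the table; 226 mm from the button along +y
- tape_roll: beige roll of packing tape lying flat, 104 mm across, 48 mm tall; origin at the middle of its underside; a bystander
- date_stamp: hand stamp with red grip, upright, 34x32x87 mm; origin at the middle of its underside; a bystander
- jar: white jar with red cap, upright, 72 mm across, 121 mm tall; origin at the middle of its underside; a bystander
- label_roll: white roll of labels lying flat, 68 mm across, 40 mm tall; origin at the middle of its underside; a bystander

How it is judged:
By the outcome, as a careful person would: the job done as asked, in the order asked, and still so for the second after the job is handed in, with the robot touching nothing.
It also fails if it takes over 38 s, if anything falls off the work surface, if the arm or the gripper's body presses on something with over 40 N, if the wrist force passes 120 N, or if a joint passes its speed limit or range.

## Working session

There is one attempt and no reset: what is moved stays moved. The work goes in short steps, Python scripts to look and compute and a shell command to move; the robot and the scene stay as the last step left them, time stands still between calls to the robot, and variables do not carry over. Pictures are saved under pics/ and viewed, at most 10 in all, crops included, and the job is handed in when it is done.

```bash
mkdir -p pics
cat > h.py <<'E'
import numpy as np,cv2
from rig import ctrl
def snap(n,f,crop=None,s=1):
    c=ctrl.capture(n); im=c["image"][:,:,::-1].copy()
    if crop: im=im[crop[1]:crop[3],crop[0]:crop[2]]
    if s!=1: im=cv2.resize(im,None,fx=s,fy=s,interpolation=cv2.INTER_CUBIC)
    cv2.imwrite("pics/"+f,im); return c
def ray(c,u,v,z):
    R=np.array(c["R"]);t=np.array(c["t"]); o=-R.T@t
    d=R.T@np.array([(u-c["cx"])/c["fx"],(v-c["cy"])/c["fy"],1]); return o+d*(z-o[2])/d[2]
def proj(c,X):
    p=np.array(c["R"])@np.array(X)+np.array(c["t"]); return p[0]/p[2]*c["fx"]+c["cx"],p[1]/p[2]*c["fy"]+c["cy"]
E
python3 - <<'E'
from h import *
import pickle
a=snap("scene","s1.png");b=snap("side","d1.png")
pickle.dump((a,b),open("c.pkl","wb"))
print(ctrl.sense())
E
```

```text
{'time_s': 0.1, 'joints': array([ 9.62605385e-01,  3.13391226e-01,  1.49831556e+00,  2.13498501e-05,
        1.33099619e+00, -2.23392871e-01]), 'dq': array([ 0.00122301, -0.0019919 , -0.00504636,  0.00051577,  0.00365779,
        0.0006644 ]), 'tau': array([ 3.14005105e-03, -4.12895107e+01, -2.60140783e+01, -1.40302254e-04,
        3.04864770e-03,  1.49060975e-05]), 'eef_pos': array([196.99698499, 486.49594858, 303.41084793]), 'ee_rot': array([-2.33721281e-04,  1.91216677e-01,  9.81547693e-01, -5.03669499e-04]), 'force': array([0.58540004, 0.33397764, 0.14922677]), 'wrist_torque': array([-0.0410406 ,  0.00216197, -0.01976866]), 'grip_force': 0.0, 'grip_width': 1.0032414701002486}
```

View pics/s1.png

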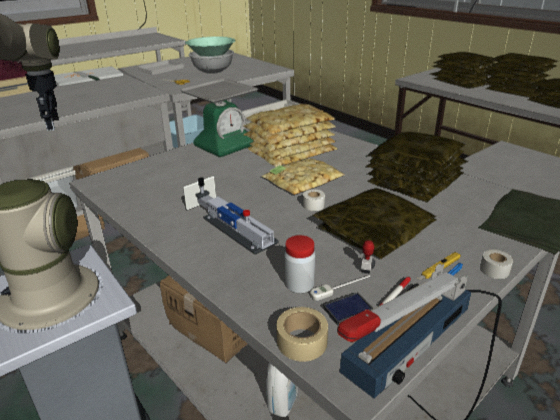

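View pics/d1.png

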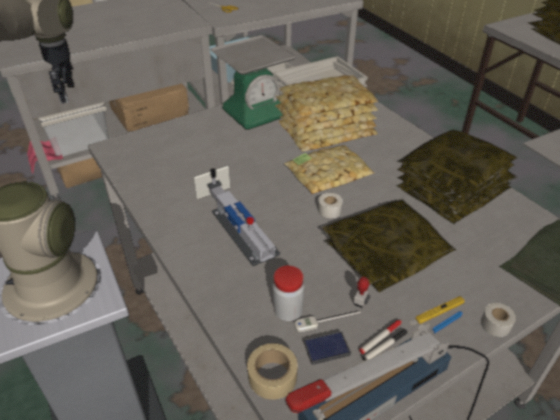

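The scene picture shows the stop with its button near (246,213) and its knob near (200,180). The side picture shows the button at (250,221) and the knob at (213,171). The jar stands beyond the tube's rear end.

Run:
```python
from h import *
import pickle
a,b=pickle.load(open("c.pkl","rb"))
for n,c,bx in(("sc",a,(225,200,265,230)),("sd",b,(235,205,265,235))):
    im=c["image"].astype(int); m=(im[...,0]>110)&(im[...,1]<70)&(im[...,2]<70)
    x0,y0,x1,y1=bx; v,u=np.nonzero(m[y0:y1,x0:x1]); print(n,len(u),u.mean()+x0,v.mean()+y0,u.min()+x0,u.max()+x0,v.min()+y0,v.max()+y0, ray(c,u.mean()+x0,v.mean()+y0,77))
print("knob",ray(a,200.5,179,100),ray(b,213,171,100))
print("base rear", ray(a,275,240,52),ray(b,273,252,52))
A=cv2.resize(a["image"][170:260,170:290,::-1],None,fx=6,fy=6,interpolation=2)
B=cv2.resize(b["image"][160:270,190:290,::-1],None,fx=5,fy=5,interpolation=2)
cv2.imwrite("pics/a2.png",A);cv2.imwrite("pics/b2.png",B)
```

```text
sc 35 246.22857142857143 212.37142857142857 243 249 210 215 [512.15440374 -90.62239707  77.        ]
sd 37 249.75675675675674 220.1891891891892 247 253 217 223 [510.96233731 -92.11297793  77.        ]
knob [495.14780351 127.94916741 100.        ] [496.0512077  123.34049879 100.        ]
base rear [ 513.98233088 -217.15930969   52.        ] [ 523.46721546 -202.41321726   52.        ]
```

View pics/b2.png

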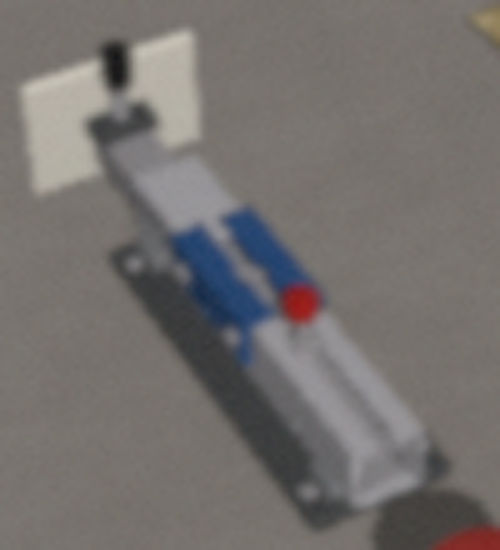

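Both views agree: the button is at about (511.5,-91.4) and the tube's direction is about 94°. I'll hover above it with the closing line along the tube and look through the wrist camera.

```bash
python3 -m creep '[[[12.4,-21.8,-1.6,0,0,5.2],[12.4,-21.8,-1.6,0,0,5.2],[12.4,-21.8,-1.6,0,0,5.2],[12.4,-21.8,-1.6,0,0,5.2],[12.4,-21.8,-1.6,0,0,5.2],[12.4,-21.8,-1.6,0,0,5.2],[12.4,-21.8,-1.6,0,0,5.2],[12.4,-21.8,-1.6,0,0,5.2],[12.4,-21.8,-1.6,0,0,5.2],[12.4,-21.8,-1.6,0,0,5.2],[12.4,-21.8,-1.6,0,0,5.2],[12.4,-21.8,-1.6,0,0,5.2],[12.4,-21.8,-1.6,0,0,5.2],[12.4,-21.8,-1.6,0,0,5.2],[12.4,-21.8,-1.6,0,0,5.2],[12.4,-21.8,-1.6,0,0,5.2],[12.4,-21.8,-1.6,0,0,5.2],[12.4,-21.8,-1.6,0,0,5.2],[12.4,-21.8,-1.6,0,0,5.2]]]' 0 20
python3 - <<'E'
from h import *
import pickle
c=snap("wrist","w1.png"); pickle.dump(c,open("w.pkl","wb"))
s=ctrl.sense();print(s["time_s"],s["eef_pos"],s["ee_rot"],s["force"]); print(-np.array(c["R"]).T@np.array(c["t"]))
E
```

```text
time_s: 1.68
eef_pos: [506.7, -57.8, 263.7]
ee_rot: [-0.0, -0.035, 0.999, 0.0]
force: [-0.4, -0.2, 0.1]
grip_width: 0.001
grip_force: 0.0
1.7333 [506.68541707 -57.47489104 263.90939277] [-1.53175568e-04 -3.49677535e-02  9.99388418e-01  1.48236249e-04] [-0.88979182 -0.11370087  0.1092344 ]
[441.61130454 -63.0267485  333.6710117 ]
```

View pics/w1.png

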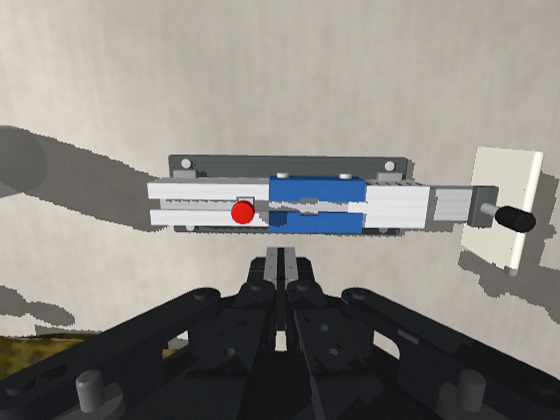

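The wrist view shows the button at (243,212), the collar hole near (310,206) and the knob near (515,218). I'll enlarge the collar to find the hole's edges.

Run:
```python
from h import *
import pickle
c=pickle.load(open("w.pkl","rb")); im=c["image"].astype(int)
m=(im[...,0]>110)&(im[...,1]<60)&(im[...,2]<60);v,u=np.nonzero(m[190:235,220:265]);u=u+220;v=v+190
print(len(u),u.mean(),v.mean(),u.min(),u.max(),v.min(),v.max())
print("button",ray(c,u.mean(),v.mean(),81))
for p,z in(((504,219),100),((515,218),87),((150,203),52),((428,206),52),((270,206),55),((364,206),55),((302,206),55),((320,206),55)):print(p,ray(c,*p,z))
cv2.imwrite("pics/w2.png",cv2.resize(c["image"][170:240,225:375,::-1],None,fx=5,fy=5,interpolation=cv2.INTER_NEAREST))
```

```text
390 241.95384615384614 212.3025641025641 231 253 201 223
button [510.64291716 -90.67221895  81.        ]
(504, 219) [496.84732635 116.75668018 100.        ]
(515, 218) [498.45007009 135.62897921  87.        ]
(150, 203) [ 515.44770214 -179.72430567   52.        ]
(428, 206) [500.58529936  79.54256165  52.        ]
(270, 206) [509.94320372 -67.85338882  55.        ]
(364, 206) [504.00283126  18.92458523  55.        ]
(302, 206) [507.92117263 -38.31521379  55.        ]
(320, 206) [506.78367882 -21.69851028  55.        ]
```

View pics/w2.png

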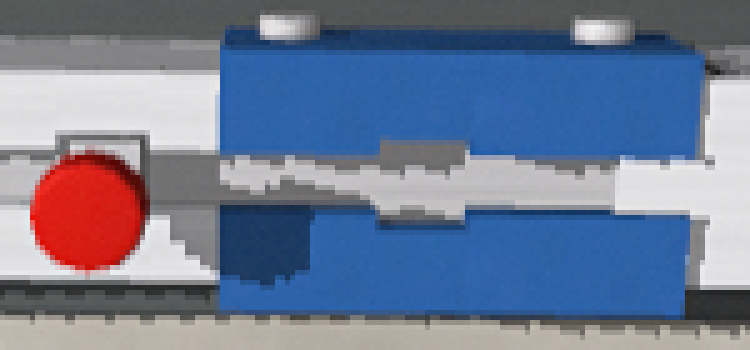

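The hole edges are at u = 300.9 and 318.5 in the wrist picture. That puts the second hole at y ≈ -31.2, about 59.5 mm beyond the first, which is within 50 to 70. The tube length comes out at 259.7 mm, so the scale is right. Next I go above the button.

```bash
python3 -m creep '[[[0.14,-1.29,0,0,0,0],[0.14,-1.29,-1.5,0,0,0],[0.14,-1.29,-3,0,0,0],[0.14,-1.29,-3.8,0,0,0],[0.14,-1.29,-4.0,0,0,0],[0.14,-1.29,-4.0,0,0,0],[0.14,-1.29,-4.0,0,0,0],[0.14,-1.29,-4.0,0,0,0]]]'; python3 -c "
from h import *
s=ctrl.sense();print(s['eef_pos'],s['force'])"
```

```text
time_s: 2.4
eef_pos: [511.3, -90.5, 165.7]
ee_rot: [0.001, -0.035, 0.999, -0.001]
force: [-0.1, 0.6, 0.4]
grip_width: -0.001
grip_force: 0.0
[511.27055502 -90.49437765 165.73977036] [-0.08318969  0.58692785  0.37480678]
```

```bash
python3 -m creep '[[[0,0,-0.1,0,0,0],[0,0,-0.2,0,0,0],[0,0,-0.3,0,0,0],[0,0,-0.4,0,0,0],[0,0,-0.4,0,0,0],[0,0,-0.4,0,0,0],[0,0,-0.4,0,0,0]]]'
```

```text
time_s: 2.98
eef_pos: [510.7, -90.7, 154.3]
ee_rot: [0.0, -0.034, 0.999, -0.0]
force: [-1.3, -0.5, 4.2]
grip_width: -0.001
grip_force: 2.4
```

```bash
python3 -m creep '[[[0,0,-0.08,0,0,0],[0,0,-0.16,0,0,0],[0,0,-0.24,0,0,0],[0,0,-0.26,0,0,0],[0,0,-0.26,0,0,0],[0,0,-0.26,0,0,0]]]'
```

```text
time_s: 3.48
eef_pos: [510.8, -90.7, 148.1]
ee_rot: [0.0, -0.035, 0.999, -0.0]
force: [-2.1, 1.5, 9.6]
grip_width: 0.005
grip_force: 4.3
```

```bash
python3 -m creep '[[[0,0.06,0,0,0,0],[-0.01,0.14,0,0,0,0],[-0.01,0.22,0,0,0,0],[-0.02,0.3,0,0,0,0],[-0.02,0.38,0,0,0,0],[-0.03,0.46,0,0,0,0],[-0.03,0.54,0,0,0,0],[-0.03,0.62,0,0,0,0],[-0.04,0.7,0,0,0,0],[-0.04,0.72,0,0,0,0],[-0.04,0.72,0,0,0,0],[-0.04,0.72,0,0,0,0]]]'
python3 - <<'E'
from h import *
import pickle
c=snap("wrist","w3.png",(200,160,400,310),4); pickle.dump(c,open("w3.pkl","wb"))
E
```

```text
time_s: 4.48
eef_pos: [509.8, -72.9, 148.1]
ee_rot: [0.0, -0.035, 0.999, -0.0]
force: [-2.1, -0.9, 8.1]
grip_width: 0.003
grip_force: 4.3
```

View pics/w3.png

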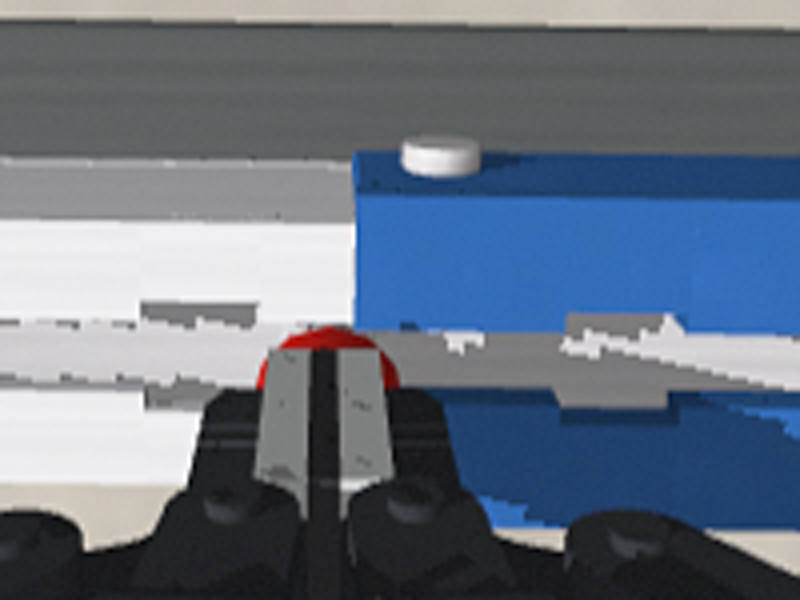

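The arm drew out with the button: it is now at crop (328,360), off the first hole at (200,345), and the second hole is at about (615,360). Next I lift, open the jaws and straddle the caught button.

```bash
python3 - <<'E'
from h import *
import pickle
c=pickle.load(open("w3.pkl","rb"))
f=lambda x,y,z:ray(c,200+x/4,160+y/4,z)
h1=(f(142,302,52)+f(257,302,52))/2; h2=(f(566,314,55)+f(682,314,55))/2; h2b=(f(556,400,55)+f(668,400,55))/2
print(h1,h2,h2b,f(328,328,75))
E
python3 -m creep '[[[0,0,0.2,0,0,0],[0,0,0.6,0,0,0],[0,0,0.8,0,0,0],[0,0,0.8,0,0,0],[0,0,0.8,0,0,0],[0,0,0.8,0,0,0]]]' 31 20
python3 -c "
from h import *
s=ctrl.sense();print(s['grip_width']*85,s['force'])"
```

```text
[503.51923324 -91.44486042  52.        ] [500.16223554 -32.17821553  55.        ] [513.10977541 -32.18714155  55.        ] [497.63540223 -73.73269685  75.        ]
time_s: 5.03
eef_pos: [509.4, -72.6, 167.1]
ee_rot: [-0.0, -0.034, 0.999, 0.0]
force: [0.4, -0.5, -1.2]
grip_width: 0.362
grip_force: 0.0
30.8084692975834 [ 0.44816274 -0.49824794 -1.16793246]
```

```bash
python3 -m creep '[[[0,0,-0.4,0,0,0],[0,0,-0.8,0,0,0],[0,0,-1.1,0,0,0],[0,0,-1.24,0,0,0],[0,0,-1.24,0,0,0],[0,0,-1.24,0,0,0]]]'
python3 - <<'E'
from h import *
import pickle
c=snap("side","d3.png",(195,165,275,225),8)
E
```

```text
time_s: 5.53
eef_pos: [509.6, -72.6, 136.1]
ee_rot: [-0.0, -0.034, 0.999, 0.0]
force: [-0.6, 1.2, -0.4]
grip_width: 0.362
grip_force: 0.0
```

View pics/d3.png

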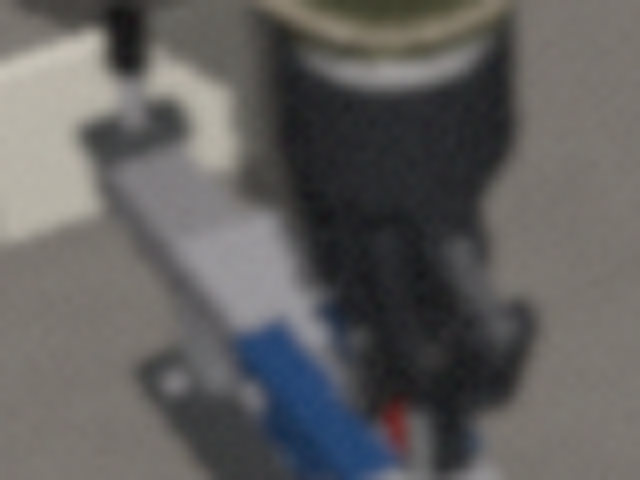

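The side picture shows the red button between the fingers at (397,425). Next I push the button along to about 10 mm short of the hole.

```bash
python3 -m creep '[[[0,0.08,0,0,0,0],[0,0.16,0,0,0,0],[-0.01,0.24,0,0,0,0],[-0.01,0.32,0,0,0,0],[-0.02,0.4,0,0,0,0],[-0.02,0.48,0,0,0,0],[-0.03,0.56,0,0,0,0],[-0.03,0.64,0,0,0,0],[-0.04,0.72,0,0,0,0],[-0.04,0.8,0,0,0,0],[-0.05,0.88,0,0,0,0],[-0.05,0.96,0,0,0,0],[-0.06,1.04,0,0,0,0],[-0.06,1.12,0,0,0,0],[-0.07,1.2,0,0,0,0],[-0.07,1.28,0,0,0,0],[-0.08,1.36,0,0,0,0],[-0.08,1.44,0,0,0,0],[-0.08,1.44,0,0,0,0],[-0.08,1.44,0,0,0,0]]]'
python3 - <<'E'
from h import *
import pickle
s=ctrl.sense();print(s['force'])
c=snap("wrist","w4.png",(200,160,400,310),4);pickle.dump(c,open("w4.pkl","wb"))
E
```

```text
time_s: 7.25
eef_pos: [507.4, -36.3, 136.2]
ee_rot: [-0.0, -0.034, 0.999, 0.0]
force: [0.4, -0.8, 0.3]
grip_width: 0.365
grip_force: 0.5
[ 0.38850004 -0.84604842  0.25635762]
```

View pics/w4.png

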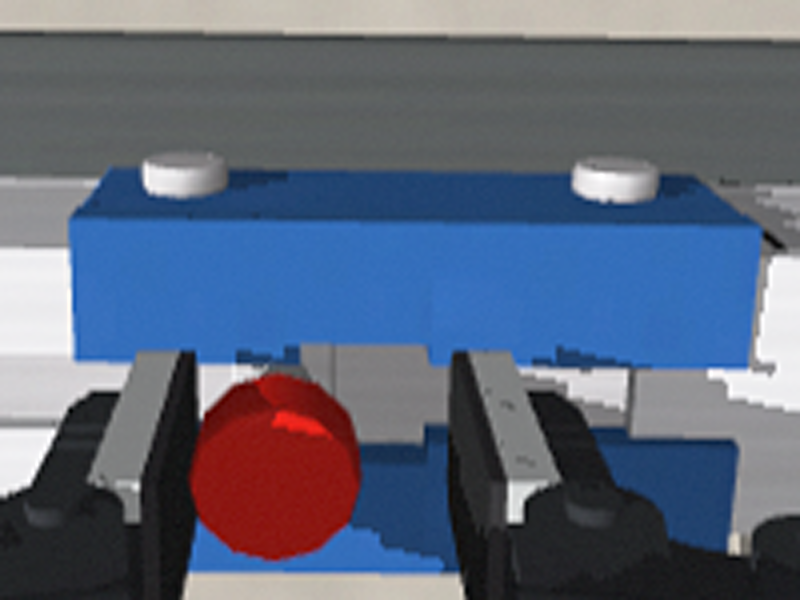

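The rear finger touches the button at crop (275,467). The collar hole spans crop x of about 300 to 428.

Run:
```python
from h import *
import pickle
c=pickle.load(open("w4.pkl","rb"))
f=lambda x,y,z:ray(c,200+x/4,160+y/4,z)
print(f(275,467,78),f(301,345,55),f(430,345,55),f(427,440,55))
```

```text
[506.70242694 -42.31906991  78.        ] [500.70274568 -40.11030115  55.        ] [499.56331667 -23.3859036   55.        ] [512.97145505 -22.56750449  55.        ]
```

```bash
python3 -m creep '[[[0,0.04,0,0,0,0],[0,0.08,0,0,0,0],[0,0.12,0,0,0,0],[-0.01,0.16,0,0,0,0],[-0.01,0.2,0,0,0,0],[-0.01,0.24,0,0,0,0],[-0.01,0.28,0,0,0,0],[-0.02,0.32,0,0,0,0],[-0.02,0.34,0,0,0,0],[-0.02,0.34,0,0,0,0],[-0.02,0.34,0,0,0,0]]]'
cat > t.py <<'E'
from h import *
c=ctrl.capture("wrist"); im=c["image"].astype(int)
m=((im[...,0]>90)&(im[...,1]<60)&(im[...,2]<60)).astype(np.uint8)
n,l,st,ce=cv2.connectedComponentsWithStats(m); i=1+st[1:,4].argmax()
print(st[i],ce[i],[ray(c,*ce[i],z)[:2].round(1) for z in(78,82)],ctrl.sense()["force"].round(1))
E
python3 t.py
```

```text
time_s: 8.22
eef_pos: [507.2, -27.9, 136.4]
ee_rot: [0.0, -0.035, 0.999, 0.0]
force: [0.0, -1.1, 0.3]
grip_width: 0.362
grip_force: 0.4
[ 247  253   43   47 1538] [268.68530559 276.61573472] [array([506.6, -34. ]), array([504.5, -34. ])] [ 0.5 -0.1  1.3]
```

```bash
python3 -m creep '[[[0,0.02,0,0,0,0],[0,0.04,0,0,0,0],[0,0.04,0,0,0,0],[0,0.04,0,0,0,0]]]'; python3 t.py; python3 -m creep '[[[0,0.02,0,0,0,0],[0,0.02,0,0,0,0],[0,0.02,0,0,0,0]]]'; python3 t.py
```

```text
time_s: 8.6
eef_pos: [507.0, -27.0, 136.3]
ee_rot: [-0.0, -0.034, 0.999, 0.0]
force: [-0.2, -0.6, 0.0]
grip_width: 0.367
grip_force: 0.0
[ 247  256   44   47 1600] [268.55125  279.403125] [array([507.7, -33.1]), array([505.7, -33. ])] [-0.7  0.6 -0.1]
time_s: 8.9
eef_pos: [507.0, -26.6, 136.3]
ee_rot: [-0.0, -0.034, 0.999, 0.0]
force: [-0.9, -1.2, -0.6]
grip_width: 0.365
grip_force: 0.4
[ 247  256   43   47 1601] [268.30480949 279.25546533] [array([507.7, -32.9]), array([505.6, -32.8])] [ 0.1 -1.1 -0.7]
```

The button has risen, probably just inside the hole's entry edge. I'll ease on about 1 mm towards the centre and see whether it comes up further.

```bash
python3 -m creep '[[[0,0.02,0,0,0,0],[0,0.02,0,0,0,0],[0,0.04,0,0,0,0],[0,0.04,0,0,0,0],[0,0.04,0,0,0,0]]]'; python3 t.py
python3 - <<'E'
from h import *
import pickle
c=pickle.load(open("w4.pkl","rb")); im=c["image"].astype(int)
m=((im[...,0]>90)&(im[...,1]<60)&(im[...,2]<60)).astype(np.uint8)
n,l,st,ce=cv2.connectedComponentsWithStats(m); i=1+st[1:,4].argmax();print(st[i],ce[i])
# expected pixel centroid shift for 4 mm rise
c=ctrl.capture("wrist");a=proj(c,[507.5,-33,78]);print(a,proj(c,[507.5,-33,82]))
snap("wrist","w5.png",(200,160,400,310),4)
E
```

```text
time_s: 9.37
eef_pos: [507.0, -25.6, 136.3]
ee_rot: [-0.0, -0.034, 0.999, 0.0]
force: [-0.8, -1.0, -1.1]
grip_width: 0.364
grip_force: 0.6
[ 247  255   43   48 1602] [268.1329588  279.11111111] [array([507.6, -31.9]), array([505.6, -31.9])] [ 0.2 -1.3 -0.6]
[ 248  253   42   47 1524] [268.60761155 276.48950131]
(np.float64(265.72386982921904), np.float64(278.6850541647217)) (np.float64(265.30915499108545), np.float64(282.88627294769316))
```

View pics/w5.png

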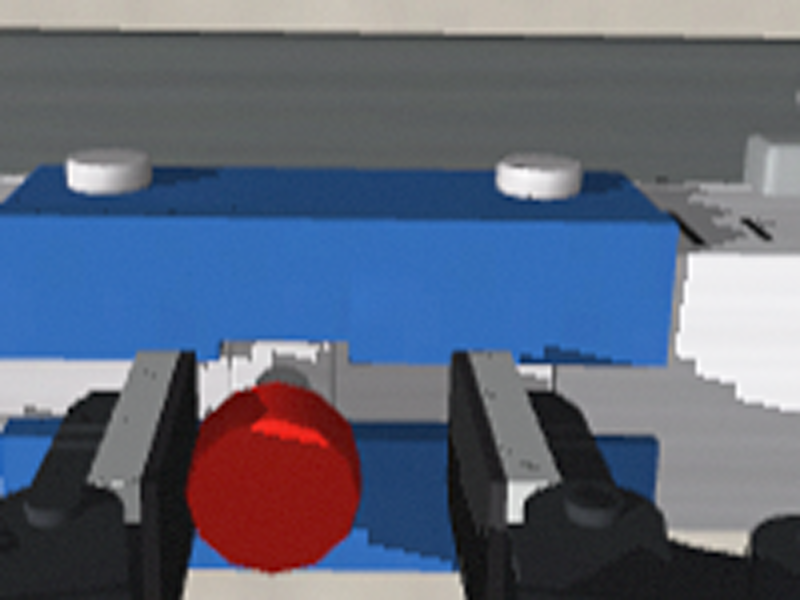

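The picture shows the square shoulder at crop x 232 to 333, centred in the hole at 222 to 346. The rise looks a little short of 3.5 mm, possibly held by finger friction, so I'll back the finger off and check.

```bash
python3 -m creep '[[[0,-0.08,0,0,0,0],[0.01,-0.16,0,0,0,0],[0.01,-0.22,0,0,0,0],[0.01,-0.22,0,0,0,0],[0.01,-0.22,0,0,0,0]]]'; python3 t.py
python3 - <<'E'
from h import *
c=ctrl.capture("wrist");print([proj(c,[507.5,-31.9,z]) for z in (78,82)])
E
```

```text
time_s: 9.93
eef_pos: [507.4, -31.2, 136.4]
ee_rot: [0.0, -0.034, 0.999, 0.0]
force: [1.3, -0.2, -0.1]
grip_width: 0.364
grip_force: 0.0
[ 259  255   44   48 1603] [280.43730505 279.02620087] [array([507.6, -31.9]), array([505.6, -32.1])] [-1.5  0.1 -0.3]
[(np.float64(280.3748536008025), np.float64(278.86526284204876)), (np.float64(280.3738916341103), np.float64(283.0710465177235))]
```

The estimate leaves some doubt about full height, so I'll check with a light touch from above. First contact with the raised button was at TCP z ≈ 154.

```bash
python3 -m creep '[[[0,0,0.4,0,0,0],[0,0,0.9,0,0,0],[0,0,1.2,0,0,0],[0,0,1.2,0,0,0],[0,0,1.2,0,0,0]]]'; python3 -m creep '[[[0,0,0,0,0,0],[0,0,0,0,0,0],[0,0,-0.1,0,0,0],[0,0,-0.2,0,0,0],[0,0,-0.3,0,0,0],[0,0,-0.36,0,0,0],[0,0,-0.36,0,0,0],[0,0,-0.36,0,0,0],[0,0,-0.36,0,0,0]]]' 0 20
```

```text
time_s: 10.45
eef_pos: [507.4, -31.2, 166.8]
ee_rot: [0.0, -0.035, 0.999, -0.0]
force: [-0.1, -0.0, -0.6]
grip_width: 0.365
grip_force: 0.0
time_s: 11.2
eef_pos: [507.4, -31.1, 157.4]
ee_rot: [0.0, -0.035, 0.999, -0.0]
force: [0.5, 0.8, 0.0]
grip_width: 0.003
grip_force: 0.0
```

```bash
python3 -m creep '[[[0,0,-0.06,0,0,0],[0,0,-0.08,0,0,0],[0,0,-0.08,0,0,0],[0,0,-0.08,0,0,0]]]';python3 -m creep '[[[0,0,-0.02,0,0,0],[0,0,-0.04,0,0,0],[0,0,-0.04,0,0,0],[0,0,-0.04,0,0,0]]]'
```

```text
time_s: 11.53
eef_pos: [507.3, -31.1, 155.4]
ee_rot: [-0.0, -0.035, 0.999, 0.0]
force: [-0.2, 0.1, 0.2]
grip_width: -0.0
grip_force: 0.0
time_s: 11.87
eef_pos: [507.4, -31.2, 154.7]
ee_rot: [0.0, -0.035, 0.999, -0.0]
force: [-2.2, -0.4, 4.0]
grip_width: -0.001
grip_force: 1.9
```

Contact came at z = 154.7 with 4 N, the same height as at the start, so the button is fully up. I'll retreat and take a last look.

```bash
python3 -m creep '[[[0,0,0.4,0,0,0],[0,0,1.4,0,0,0],[0,0,2.6,0,0,0],[0,0,3.8,0,0,0],[0,0,4.4,0,0,0],[0,0,4.4,0,0,0],[0,0,4.4,0,0,0],[0,0,4.4,0,0,0]]]'; python3 -c "
from h import *
snap('wrist','w6.png')"
```

```text
time_s: 12.53
eef_pos: [506.9, -31.0, 263.5]
ee_rot: [-0.001, -0.035, 0.999, 0.0]
force: [-1.0, -0.3, 0.1]
grip_width: -0.001
grip_force: 0.0
```

View pics/w6.png

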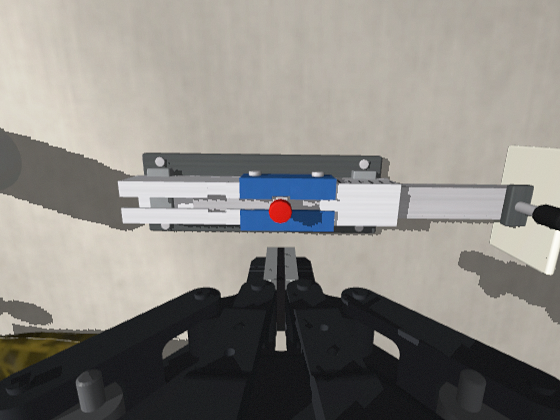

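The button stands in the collar hole at (280,211), the arm is drawn out and the gripper is clear.

```bash
python3 -c "
from rig import ctrl
print(ctrl.finish_job())"
```

```text
the job is handed in; nothing more can be done
None
```

The job is handed in: the arm is drawn out about 59 mm and the button is fully up in the blue collar's hole (confirmed by touch), with the gripper clear, the other items not touched, and about 12.6 s used.

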